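# Clamp the tremolo block and touch off the drill bit in the sprung plunge stand

### The arm

A 7-joint arm with a two-finger parallel gripper is mounted at the origin on the work surface. World frame = base frame: x ahead of the robot, y to its left, z up, the work surface at z = 0. Lengths are in mm, angles in rad, forces in N, time in s.
With the tool pointing down it reaches from about 400 to 875 mm from the base axis. Payload 4.4 kg.
Tool frame: the origin (TCP) lies on the centre line of the jaws, within the pads' length; the fingertips stand ctrl.nose_length ahead of it and the grasp point (between the pads) lies 6 mm ahead of it (ctrl.nose_length is the distance from the TCP to the fingertips, in mm); z points along the fingers, y is the direction in which the jaws open and shut (so a half turn about z gives the same grasp; the last joint's range is limited). The gripper opens to 85 mm and grips with 20 to 120 N. Pads are 22 mm wide; open, the fingers measure 114 mm over their backs; the gripper's body (76 mm by 85 mm) begins 54 mm behind the grasp point. The pads swing forward as they close: fully open they stand 13 mm farther back than shut.
Start: joints at [1.102, 0.628, 0.038, 1.517, -0.027, 0.996, -0.02], TCP at [254.824, -597.982, 256.313] pointing down, gripper open.
Joint ranges: [-3.06, 3.06], [-0.37, 2.12], [-1.25, 1.32], [0.18, 2.47], [-1.1, 4.24], [0.23, 1.98], [-2.94, 2.94]. Speed limits (rad/s): [2.57, 2.57, 3.14, 3.14, 3.14, 3.14, 3.14].

### API

Orientations are given as [roll, pitch, yaw] about the fixed x, y, z axes, in that order (R = Rz(yaw) Ry(pitch) Rx(roll)).
In Python, from cell import ctrl, vision gives the robot as it stands. The module is installed in compiled form; this text tells all that it offers.
- The arm moves only by the shell command python3 -m inch 'ROWS'. ROWS is a JSON object of lists of equal length, an entry for each row: "travel": the shift along the tool's x, y, z in cm, a list of three; "twist": the turn about the tool's z in degrees; "fingers": the finger opening in cm, from 0 to 8.54. A call has exactly 10 rows; each row is the pose to reach, as a shift and turn from the pose commanded when the call began, along the tool's axes at that moment; what a row does not reach only later rows make up. A row lasts 1/12 s, in which the tool goes at most 41.7 mm and 7.16 degrees, less where a joint would pass 70% of its speed; a pose out of reach is approached as far as the arm can. A call with a gripper value outside its range is refused whole. The fingers move at their own pace and stop on an object; the grip force is fixed at half the most. Time passes only in rows, so rows that repeat a pose let the fingers close, or fill a call up. It gives the time, the measured TCP pose, the force and the opening at its end, in the units of the state.
- ctrl.read_state(): the state, without advancing time (a new reading comes with each control period).
- vision.get_image(name): name is "side" or "top"; returns a dict with "frame" (420x560x3 uint8, red, green, blue), "fx", "fy", "cx", "cy" (pixels), "k1" (the pictures are not rectified: a ray, as slopes to the right and down, at radius r is drawn at 1 + k1 r^2 times it, then the intrinsics apply), "position" and "orientation" of the camera in the world. Camera axes: x right, y down, z forward; pixel columns grow to the right and rows downward; lengths in mm; the calibration is good to about 2 mm. A picture is of the moment at which its call begins. There is no depth.
- ctrl.finish_job(): hands the job in, once; it reports no verdict.
The state is a dict: "clock": time; "qpos": joint angles; "qd": joint speeds; "tau": joint torques, N m; "eef_pos": TCP position; "tool_rot": TCP orientation; "force": force on the tool from outside, world axes, zero at the start; "torque": the same for the moment, N m; "width": finger opening in mm.
Only numpy, scipy, OpenCV 4.12 (cv2) and the standard library are available. Lean on these libraries where they do the work, as an engineer would, in place of code of your own. Each camera call takes 0.05 s, during which the arm holds its last target.

### The job

First turn the vise's crank clockwise (seen from the handle end) until the jaw has closed on the steel block and the vise is tight. Then take the rotary tool out of its charging cradle, seat it bit-down in the ring collar of the plunge stand, and push it straight down against the springs until the bit rests firmly, but without being forced, on the block. Finish while holding it down there, so that I can set the depth stop; leave everything else on the bench where it is.

Things in the scene. Friction and masses are not known exactly. Their poses are not given: they have to be found in the camera images.
- stand: Fixed plunge stand: grey base plate with a steel machine vise on it and two upright 12 mm guide rods at y = +65/-65 mm (20 mm nuts, top at 178 mm). Origin on the bench right below the ring collar's axis; z up; x runs from the crank through the jaws to the fixed jaw, y along the jaws. Vise bed at 36 mm, jaw tops at 74 mm, screw axis along x at 58 mm height. Yaw within 13 degrees of the bench's x.
- fixed_jaw: The vise's fixed steel jaw, 76 mm along y, 38 mm high. Origin in the middle of its clamping face, at x = +8 mm of the stand, looking to the stand's -x.
- moving_jaw: The vise's sliding steel jaw, 76 mm along y, 38 mm high. Origin in the middle of its clamping face, looking to the stand's +x. It slides along the stand's x and has pinched the block against the fixed jaw when this face is at x = -8 mm of the stand; it starts 3.5 to 7.5 mm short of that.
- crank (a joint): Turn of the vise crank, rad; grows clockwise seen from the handle end (looking along the stand's +x), closing the jaw 6 mm a turn. Starts at 6.8 to 11.0; jaw meets the block at about 14.7, then tightens with a little give (tight from 15.3 on), solid at 16.1. Friction 0.05 N m; stays where left. At value q the grip is 27 mm from the screw axis towards (0, -sin q, cos q) in the stand's frame.
- crank_grip (a point): Middle of the crank's black grip: a revolving sleeve 14 mm thick, 38 mm long, level along the stand's x, 118 mm in front (-x) of the stand's origin. It circles the screw axis at 27 mm radius, 31 to 85 mm above the bench, never moving along x. The crank arm is at its inner end, 19 mm from this point. Pinch it from above, fingers on its y sides, and lead it round, gripper kept pointing down.
- block: Plain steel guitar tremolo block standing loose between the jaws on the vise bed: 16 mm (x) by 70 mm (y) by 42 mm high, about 330 g. Origin at the centre of its underside, so its top is 42 mm higher, 78 mm above the bench. It lies under the collar's axis.
- carriage (a joint): How far the stand's sprung carriage is pressed down, m: 0 at rest at the top, 0.030 at its end stop. Pushing down takes about 5.5 N to start and about 10 N at 0.022, where a seated tool's bit meets the block (beyond that the push rises steeply). The seated tool's own weight does not start it.
- collar_top (a point): Centre of the upper rim of the aluminium ring collar in the sprung carriage: bore 35.6 mm, outside 56 mm, 16 mm high. At rest 164 mm above the bench, on the stand's z axis. The carriage's bosses on the guide rods are 27 mm wide and 2 mm higher than the rim.
- tool: Round cordless rotary tool, 168 mm long, about 300 g, bit-down in the cradle. Origin at the bit's tip, z up its axis. From the tip: 4 mm bit to 22 mm, 12 mm collet to 36, nose cone to 48, 32 mm neck to 64 (enters the collar), shoulder at 64, 42 mm wide (sits on the collar's rim), straight grip 38 mm wide from 98 to 150, 42 mm tail cap to 168. Grip it near 130 to stay above the guide rods.
- tool_shoulder (a point): Centre of the tool's shoulder, 64 mm above the bit's tip on the tool's axis; coincides with collar_top when the tool is fully seated.
- dock: The tool's charging cradle: grey plastic cup, fixed, 92 mm wide at the foot, 66 mm at the rim, 72 mm high, bore about 36 mm; the tool's shoulder rests on the rim. Origin at the centre of its underside. On the left or the right of the stand.
- jar: Bystander: closed glass jar of screws, 64 mm in diameter, 85 mm high, standing on the other side of the stand from the cradle. Origin at the centre of its underside.
- pickup: Bystander: black guitar pickup, 22 x 82 x 16 mm. Origin at the centre of its underside.
- knob_part: Bystander: small aluminium control knob, 24 mm in diameter, 18 mm high. Origin at the centre of its underside.
- screwdriver: Bystander: screwdriver 170 mm long lying on the bench beyond the cradle places. Origin under its middle.
- rule: Bystander: steel rule 300 x 25 x 2 mm lying beyond the stand. Origin at the centre of its underside.
- power_drill: Bystander: black hand drill lying on its side, about 250 x 150 x 64 mm. Origin under its motor housing.

How it is judged:
By the outcome, as a careful person would: the job done as asked, in the order asked, and still so for the second after the job is handed in, while the arm keeps its last pose, push and grip.
It also fails if it takes over 72 s, if anything falls off the work surface, if the arm or the gripper's body presses on something with over 40 N, if the wrist force passes 120 N, or if a joint passes its speed limit or range.

## Working session

There is one attempt and no reset: what is moved stays moved. The work goes in short steps, Python scripts to look and compute and a shell command to move; the robot and the scene stay as the last step left them, time stands still between calls to the robot, and variables do not carry over. Pictures are saved under pics/ and viewed, and the job is handed in when it is done.

```bash
mkdir -p pics; ls; python3 - <<'E'
from cell import ctrl, vision
import cv2
print(ctrl.read_state(), ctrl.nose_length)
for n in("side","top"):
    d=vision.get_image(n); cv2.imwrite(f"pics/{n}0.png",d["frame"][:,:,::-1]); d.pop("frame"); print(n,d)
print(ctrl.read_state()['clock'])
E
```

```text
pics
{'clock': 0.0, 'qpos': array([ 1.10222659,  0.62935158,  0.03839516,  1.51834615, -0.02699031,
        0.99628927, -0.02003447]), 'qd': array([ 0.00047414,  0.00121512,  0.00010146, -0.00010759, -0.00036617,
       -0.00016911,  0.00076526]), 'tau': array([ 9.73326351e-04, -5.63389850e+01,  1.22686554e+00, -1.93441683e+01,
        1.11766104e-02,  1.07945694e-02,  5.45284649e-05]), 'eef_pos': array([ 254.60792135, -597.44592752,  255.39163463]), 'tool_rot': array([-3.13971482e+00,  5.26860994e-06,  4.02778893e-01]), 'force': array([0.36807432, 0.26639334, 0.20006609]), 'torque': array([-0.04864173, -0.01305864,  0.02262793]), 'width': 85.01547667501504} 25.0
side {'fx': 384.2310608590932, 'fy': 384.2310608590932, 'cx': 285.26206590877564, 'cy': 205.50120322529165, 'k1': -0.006731879040919304, 'position': array([227.13180199, 453.5837838 , 806.42867844]), 'orientation': array([-2.41584346e+00, -1.57585024e-03, -2.47340053e+00])}
top {'fx': 379.1374162030498, 'fy': 379.1374162030498, 'cx': 276.9464153795539, 'cy': 207.60872150058907, 'k1': -0.02544988374845457, 'position': array([407.23055206, -19.55368867, 984.29792045]), 'orientation': array([-2.92299041e+00,  1.82048543e-03, -1.63944671e+00])}
0.1
```

View pics/side0.png

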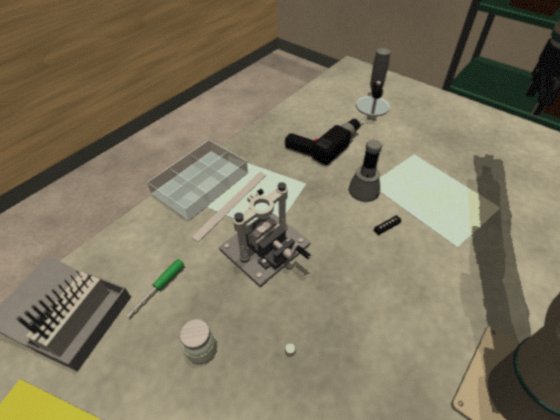

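View pics/top0.png

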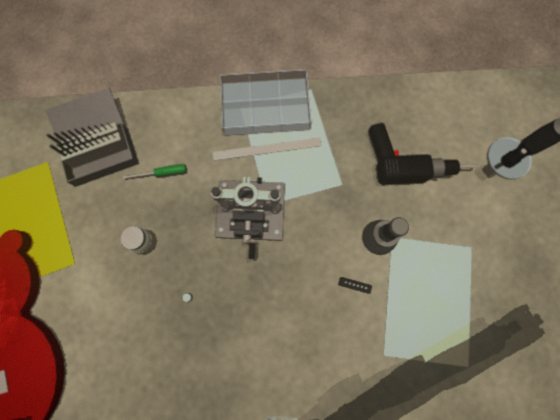

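```bash
cat > h.py <<'E'
import numpy as np, cv2
from scipy.spatial.transform import Rotation as R
from cell import ctrl, vision
def cam(n,img=None):
    d=vision.get_image(n); d["R"]=R.from_euler('xyz',d["orientation"]).as_matrix(); return d
def proj(d,P):
    P=np.atleast_2d(P).astype(float); c=(P-d["position"])@d["R"]; s=c[:,:2]/c[:,2:]
    r2=(s**2).sum(1,keepdims=True); s=s*(1+d["k1"]*r2); return s*[d["fx"],d["fy"]]+[d["cx"],d["cy"]]
def ray(d,uv):
    m=(np.array(uv,float)-[d["cx"],d["cy"]])/[d["fx"],d["fy"]]; s=m.copy()
    for _ in range(10): s=m/(1+d["k1"]*(s@s))
    v=d["R"]@np.array([s[0],s[1],1]); return d["position"],v/np.linalg.norm(v)
def onz(d,uv,z):
    p,v=ray(d,uv); return p+v*(z-p[2])/v[2]
def tri(d1,u1,d2,u2):
    p,v=ray(d1,u1);q,w=ray(d2,u2)
    A=np.c_[v,-w]; t=np.linalg.lstsq(A,q-p,rcond=None)[0]
    a=p+v*t[0];b=q+w*t[1]; return (a+b)/2,np.linalg.norm(a-b)
def crop(d,x0,y0,w,h,k,fn):
    im=d["frame"][y0:y0+h,x0:x0+w,::-1]; im=cv2.resize(im,None,fx=k,fy=k,interpolation=cv2.INTER_CUBIC)
    for i in range(0,w,10): cv2.putText(im,str(x0+i),(i*k,8),0,.3,(0,0,255)); cv2.line(im,(i*k,10),(i*k,14),(0,0,255))
    for i in range(0,h,10): cv2.putText(im,str(y0+i),(0,i*k+4),0,.3,(0,0,255)); cv2.line(im,(20,i*k),(24,i*k),(0,0,255))
    cv2.imwrite("pics/"+fn,im)
E
python3 - <<'E'
from h import *
import pickle
t=cam("top");s=cam("side");pickle.dump((t,s),open("c0.pkl","wb"))
crop(t,200,165,100,100,6,"t1.png");crop(s,210,170,110,115,5,"s1.png")
crop(t,350,200,80,70,8,"t2.png");crop(s,335,130,60,80,7,"s2.png")
E
```

```text
(no output)
```

View pics/t1.png

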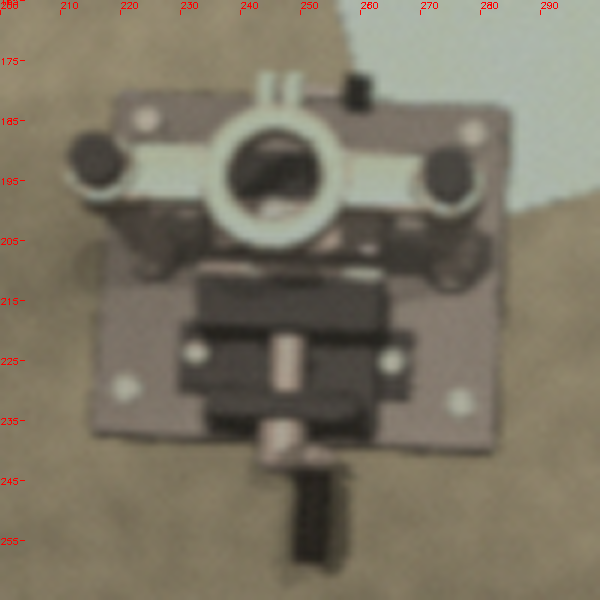

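View pics/s1.png

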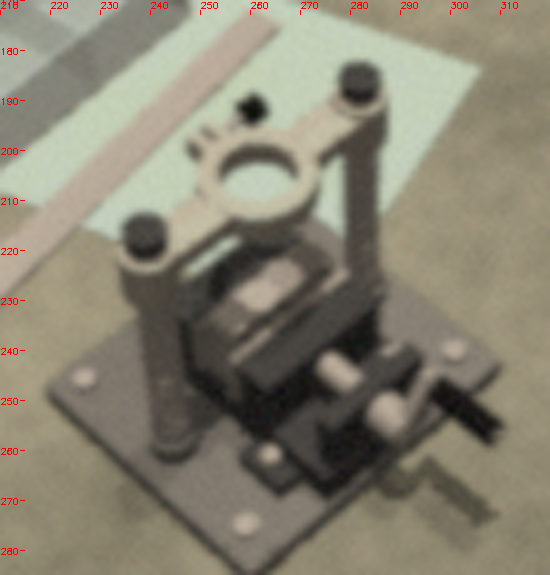

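View pics/t2.png

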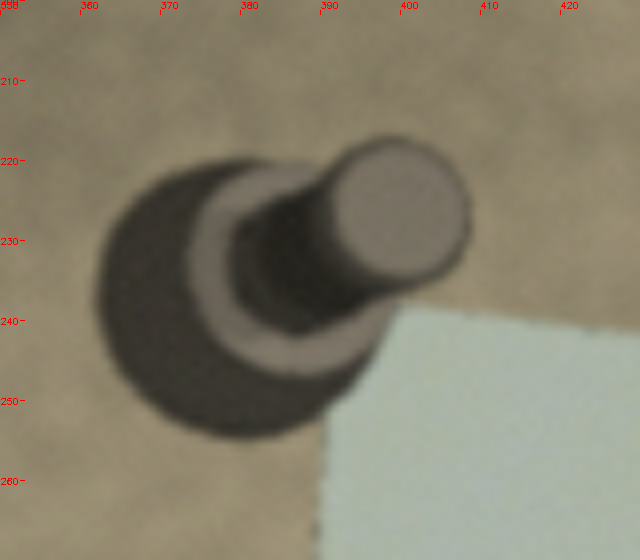

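View pics/s2.png

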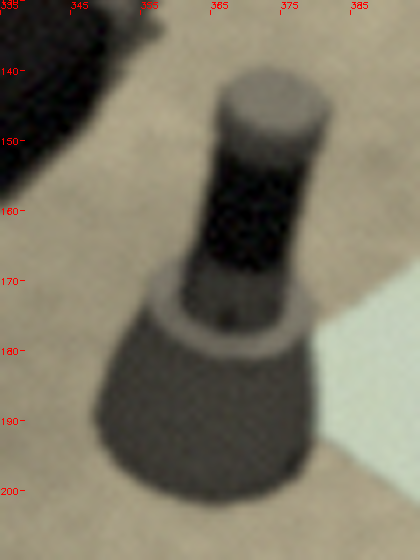

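```bash
python3 - <<'E'
from h import *
import pickle
t,s=pickle.load(open("c0.pkl","rb"))
P=dict(nutL=((216.2,191.7),(239.2,216.2)),nutR=((274.8,193.7),(281.8,186.)),ring=((246,194),(261.6,204.8)),grip=((252.2,250.8),(303.6,251.6)),tail=((400,226.5),(374.1,143.9)),dockrim=((388,233.4),(368,175)))
for k,(a,b) in P.items(): print(k,*[np.round(x,1) for x in tri(t,a,s,b)])
for k,z in dict(nutL=178,nutR=178,ring=164,tail=176,dockrim=72).items(): print(k,onz(t,P[k][0],z).round(1),onz(s,P[k][1],z).round(1))
a=tri(t,*[P['nutL'][0]],s,P['nutL'][1])[0]; b=tri(t,P['nutR'][0],s,P['nutR'][1])[0]
d=a-b;print(np.linalg.norm(d),np.degrees(np.arctan2(-d[0],d[1])),(a+b)/2)
E
```

```text
nutL [630.6 100.3 177.9] 1.1
nutR [617.4 -28.2 175.7] 1.8
ring [624.4  35.9 162.3] 2.1
grip [505.2  33.8  83.4] 2.2
tail [ 526.  -293.7  175.1] 0.8
dockrim [ 527.5 -301.4   58.3] 2.3
nutL [631.  100.6 178. ] [630.  100.2 178. ]
nutR [617.6 -27.8 178. ] [615.  -26.7 178. ]
ring [625.   36.3 164. ] [622.3  36.8 164. ]
tail [ 526.3 -293.3  176. ] [ 525.2 -292.8  176. ]
dockrim [ 526.8 -296.9   72. ] [ 521. -288.   72.]
129.2289575679277 -5.874531162737336 [623.96760665  36.05751566 176.79455445]
```

```bash
cat > p.py <<'E'
import sys
from h import *
# usage: p.py x y z yawdeg  -> needed travel(cm)/twist from measured pose
def need(T,yaw=None):
    s=ctrl.read_state(); Rm=R.from_euler('xyz',s["tool_rot"]).as_matrix()
    d=Rm.T@(np.array(T,float)-s["eef_pos"])/10
    tw=None if yaw is None else -((yaw-np.degrees(s["tool_rot"][2])+180)%360-180)
    return s,d,tw
if __name__=="__main__":
    a=list(map(float,sys.argv[1:])); s,d,tw=need(a[:3],a[3])
    print("t",s["clock"],"pos",s["eef_pos"].round(1),"rot",np.degrees(s["tool_rot"]).round(1),"F",s["force"].round(1),"w",round(s["width"],1)); print("travel",d.round(2),"twist",round(tw,1))
E
python3 -m inch '{"travel":[[1.2,-1.2,0],[3.4,-3.4,0],[5.8,-5.9,0.2],[8.2,-8.3,0.4],[10.6,-10.7,0.6],[13,-13.1,0.8],[15.4,-15.5,1.0],[17.8,-18,1.2],[20.2,-20.4,1.4],[22.6,-22.8,1.6]],"twist":[2,5,8,11,14,17,20,23,26,29],"fingers":[8,8,7,7,6,6,5,5,5,5]}'; python3 p.py 505.2 33.6 140 -5.9
```

```text
clock: 1.03
eef_pos: [373.7, -298.0, 240.3]
tool_rot: [-3.141, -0.0, -0.106]
force: [0.7, 0.6, 0.0]
width: 49.9
t 1.0333 pos [ 373.7 -298.   240.3] rot [-180.    -0.    -6.1] F [0.7 0.6 0. ] w 49.9
travel [  9.57 -34.37  10.03] twist -0.2
```

```bash

python3 -m inch '{"travel":[[1,-3.6,1],[2,-7.2,2],[3,-10.8,3],[4,-14.4,4],[5,-18,5],[6,-21.6,6],[7,-25.2,7],[8,-28.8,8],[9,-32,9],[9.6,-34.4,9.4]],"twist":[0,0,0,0,0,0,0,0,0,0],"fingers":[5,5,5,5,5,5,5,5,5,5]}'; python3 p.py 505.2 33.6 87 -5.9
python3 - <<'E'
from h import *
t=cam("top");s=cam("side")
crop(t,200,165,100,100,6,"t3.png");crop(s,210,150,120,115,5,"s3.png")
E
```

```text
clock: 1.87
eef_pos: [505.0, 36.3, 145.1]
tool_rot: [-3.141, 0.001, -0.1]
force: [0.7, 0.9, -0.4]
width: 50.0
t 1.8667 pos [505.   36.3 145.1] rot [-179.9    0.    -5.7] F [ 0.7  0.9 -0.4] w 50.0
travel [0.05 0.27 5.81] twist 0.2
```

View pics/t3.png

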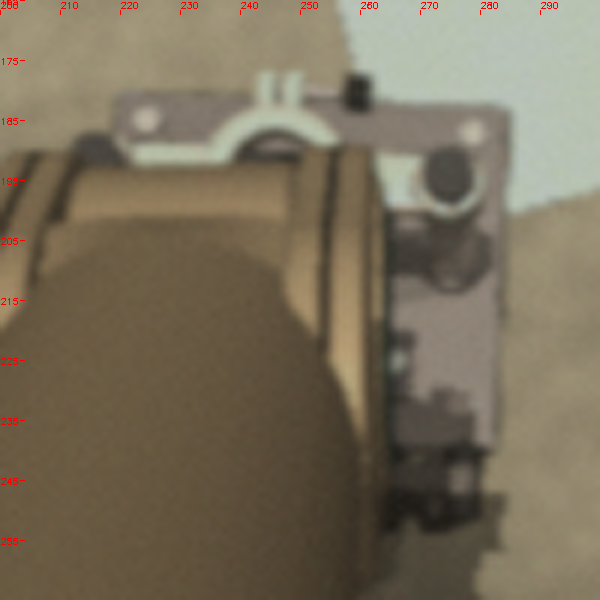

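View pics/s3.png

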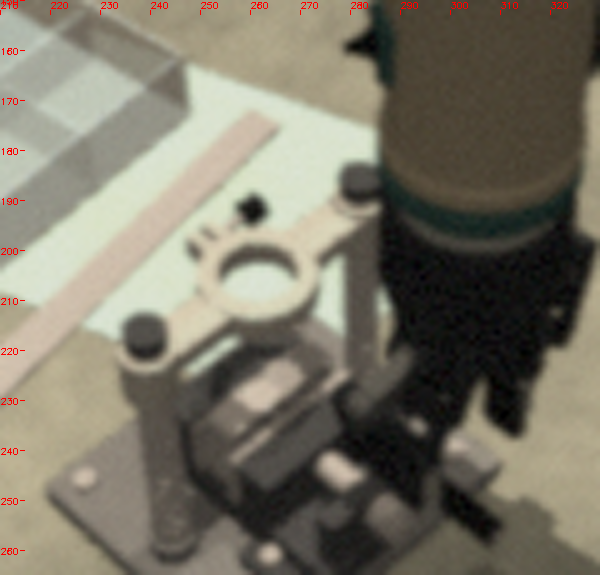

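```bash

python3 -m inch '{"travel":[[0,0.2,1],[0,0.2,2.4],[-0.1,0.2,4],[-0.1,0.2,5.2],[-0.1,0.2,5.7],[-0.1,0.2,5.7],[-0.1,0.2,5.7],[-0.1,0.2,5.7],[-0.1,0.2,5.7],[-0.1,0.2,5.7]],"twist":[0,0,0,0,0,0,0,0,0,0],"fingers":[5,5,5,5,5,5,0.8,0.8,0.8,0.8]}'; python3 p.py 505.2 33.6 87 -5.9
python3 - <<'E'
from h import *
t=cam("top");s=cam("side")
crop(s,210,150,120,115,5,"s4.png")
E
```

```text
clock: 2.8
eef_pos: [503.6, 31.1, 90.0]
tool_rot: [-3.141, -0.001, -0.103]
force: [0.3, 1.4, 0.4]
width: 11.4
t 2.8 pos [503.6  31.1  90. ] rot [-1.8e+02 -1.0e-01 -5.9e+00] F [0.3 1.4 0.4] w 11.4
travel [ 0.13 -0.27  0.3 ] twist -0.0
```

View pics/s4.png

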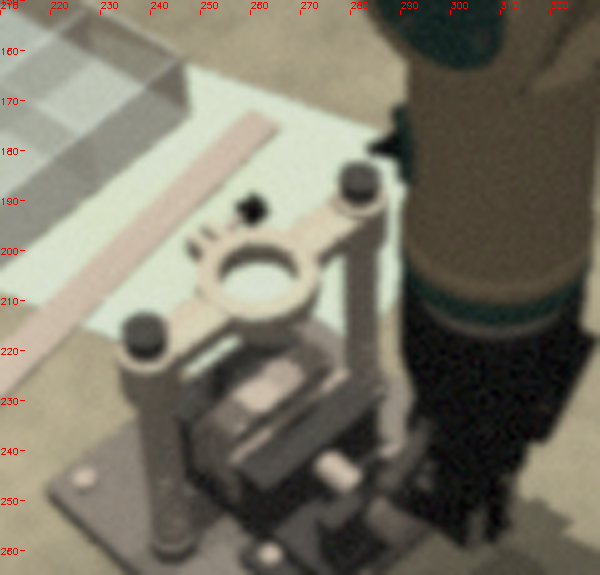

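```bash

python3 -m inch '{"travel":[[0,0,0],[0,0,0],[0,0,0],[0,0,0],[0,0,0],[0,0,0],[0,0,0],[0,0,0],[0,0,0],[0,0,0]],"twist":[0,0,0,0,0,0,0,0,0,0],"fingers":[0,0,0,0,0,0,0,0,0,0]}'; python3 p.py 505.2 33.6 87 -5.9
```

```text
clock: 3.73
eef_pos: [503.5, 30.6, 89.4]
tool_rot: [3.142, -0.001, -0.104]
force: [1.3, -0.5, 1.8]
width: 11.6
t 3.7333 pos [503.5  30.6  89.4] rot [180.   -0.   -5.9] F [ 1.3 -0.5  1.8] w 11.6
travel [ 0.13 -0.31  0.24] twist -0.0
```

```bash
cat > c.py <<'E'
import sys,numpy as np
q0=np.radians(float(sys.argv[1])); 
for st in map(float,sys.argv[2:]):
    q=np.radians(st); print(st, (2.7*(np.sin(q)-np.sin(q0))).round(2),(2.7*(np.cos(q0)-np.cos(q))).round(2))
E
python3 c.py 40 50 65 83 101 119 137 155 173 191 209
```

```text
50.0 0.33 0.33
65.0 0.71 0.93
83.0 0.94 1.74
101.0 0.91 2.58
119.0 0.63 3.38
137.0 0.11 4.04
155.0 -0.59 4.52
173.0 -1.41 4.75
191.0 -2.25 4.72
209.0 -3.04 4.43
```

```bash

python3 -m inch '{"travel":[[0,0.33,0.33],[0,0.71,0.93],[0,0.94,1.74],[0,0.91,2.58],[0,0.63,3.38],[0,0.11,4.04],[0,-0.59,4.52],[0,-1.41,4.75],[0,-2.25,4.72],[0,-3.04,4.43]],"twist":[0,0,0,0,0,0,0,0,0,0],"fingers":[0,0,0,0,0,0,0,0,0,0]}'; python3 p.py 503.5 30.6 89.4 -5.9
python3 - <<'E'
from h import *
t=cam("top");s=cam("side")
crop(s,210,170,120,115,5,"s5.png")
E
python3 p.py 503.5 30.6 89.4 -5.9;python3 c.py 209 227 245 263 281 299 317 335 353 371 389
```

```text
clock: 4.57
eef_pos: [506.8, 59.5, 46.2]
tool_rot: [3.14, -0.002, -0.105]
force: [0.6, -4.4, 5.6]
width: 11.9
t 4.5667 pos [506.8  59.5  46.2] rot [ 1.799e+02 -1.000e-01 -6.000e+00] F [ 0.6 -4.4  5.6] w 11.9
travel [-0.02  2.91 -4.31] twist -0.1
t 4.6667 pos [507.   60.1  46.2] rot [ 1.799e+02 -1.000e-01 -5.900e+00] F [-0.1 -2.5 13.2] w 11.6
travel [-0.03  2.97 -4.32] twist -0.0
227.0 -0.67 -0.52
245.0 -1.14 -1.22
263.0 -1.37 -2.03
281.0 -1.34 -2.88
299.0 -1.05 -3.67
317.0 -0.53 -4.34
335.0 0.17 -4.81
353.0 0.98 -5.04
371.0 1.82 -5.01
389.0 2.62 -4.72
```

View pics/s5.png

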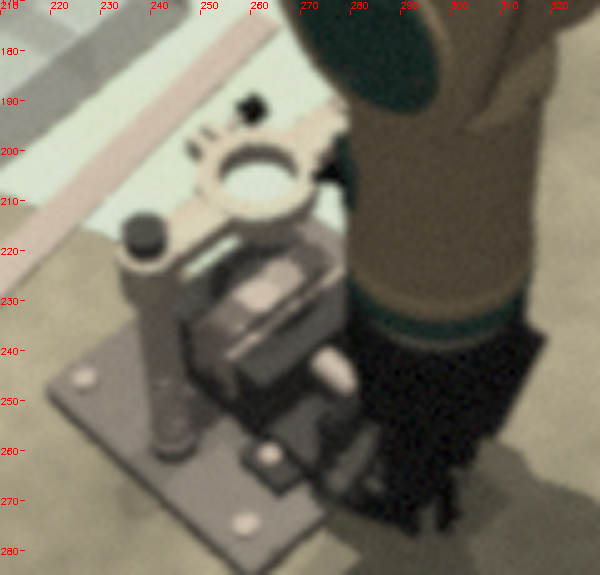

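```bash

python3 -m inch '{"travel":[[0,-0.66,-0.6],[0,-1.13,-1.35],[0,-1.36,-2.15],[0,-1.33,-3.0],[0,-1.05,-3.8],[0,-0.53,-4.45],[0,0.17,-4.92],[0,0.98,-5.15],[0,1.82,-5.1],[0,2.62,-4.82]],"twist":[0,0,0,0,0,0,0,0,0,0],"fingers":[0,0,0,0,0,0,0,0,0,0]}'; python3 p.py 503.5 30.6 89.4 -5.9
python3 - <<'E'
from h import *
t=cam("top");s=cam("side")
crop(s,210,170,120,115,5,"s6.png")
E
python3 p.py 503.5 30.6 89.4 -5.9;python3 c.py 29 44 61 79 97 115 133 151 163 173 180
```

```text
clock: 5.5
eef_pos: [504.2, 35.6, 94.4]
tool_rot: [-3.14, -0.002, -0.102]
force: [2.7, 5.1, -5.9]
width: 11.5
t 5.5 pos [504.2  35.6  94.4] rot [-1.799e+02 -1.000e-01 -5.900e+00] F [ 2.7  5.1 -5.9] w 11.5
travel [-0.02  0.5   0.5 ] twist 0.0
t 5.6 pos [503.9  34.4  93.1] rot [-180.   -0.   -6.] F [1.9 0.1 2.3] w 11.9
travel [-0.    0.38  0.37] twist -0.1
44.0 0.57 0.42
61.0 1.05 1.05
79.0 1.34 1.85
97.0 1.37 2.69
115.0 1.14 3.5
133.0 0.67 4.2
151.0 0.0 4.72
163.0 -0.52 4.94
173.0 -0.98 5.04
180.0 -1.31 5.06
```

View pics/s6.png

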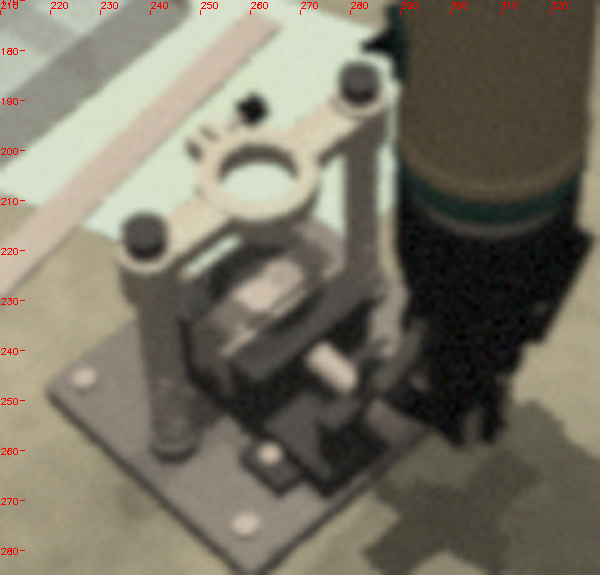

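```bash

python3 -m inch '{"travel":[[0,0.57,0.42],[0,1.05,1.05],[0,1.34,1.85],[0,1.37,2.69],[0,1.14,3.5],[0,0.67,4.2],[0,0,4.72],[0,-0.4,4.9],[0,-0.8,5.0],[0,-1.1,5.05]],"twist":[0,0,0,0,0,0,0,0,0,0],"fingers":[0,0,0,0,0,0,0,0,0,0]}'; python3 p.py 503.5 30.6 89.4 -5.9
python3 - <<'E'
from h import *
t=cam("top");s=cam("side")
crop(s,210,170,120,115,5,"s7.png")
E
python3 p.py 503.5 30.6 89.4 -5.9
```

```text
clock: 6.43
eef_pos: [505.6, 44.7, 44.9]
tool_rot: [3.141, -0.002, -0.104]
force: [-2.1, -6.3, 34.1]
width: 11.6
t 6.4333 pos [505.6  44.7  44.9] rot [ 1.8e+02 -1.0e-01 -6.0e+00] F [-2.1 -6.3 34.1] w 11.6
travel [-0.05  1.43 -4.45] twist -0.1
t 6.5333 pos [505.5  44.6  44.9] rot [ 1.8e+02 -1.0e-01 -6.0e+00] F [-2.6 -3.6 32.9] w 11.0
travel [-0.05  1.42 -4.45] twist -0.1
```

View pics/s7.png

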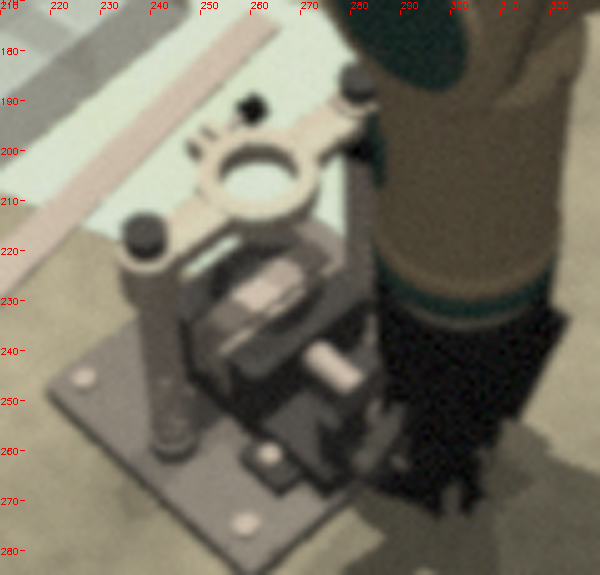

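```bash

python3 -m inch '{"travel":[[0,-0.03,-0.05],[0,-0.06,-0.1],[0,-0.1,-0.15],[0,-0.13,-0.15],[0,-0.16,-0.15],[0,-0.2,-0.15],[0,-0.2,-0.15],[0,-0.2,-0.15],[0,-0.2,-0.15],[0,-0.2,-0.15]],"twist":[0,0,0,0,0,0,0,0,0,0],"fingers":[0,0,0,0,0,0,0,0,0,0]}'; python3 p.py 503.5 30.6 89.4 -5.9
```

```text
clock: 7.37
eef_pos: [505.4, 44.3, 45.5]
tool_rot: [3.138, -0.002, -0.107]
force: [-0.5, -6.9, 21.2]
width: 11.9
t 7.3667 pos [505.4  44.3  45.5] rot [ 1.798e+02 -1.000e-01 -6.100e+00] F [-0.5 -6.9 21.2] w 11.9
travel [-0.03  1.4  -4.39] twist -0.2
```

```bash

python3 -m inch '{"travel":[[0,-0.1,-0.02],[0,-0.2,-0.05],[0,-0.3,-0.1],[0,-0.4,-0.1],[0,-0.5,-0.1],[0,-0.5,-0.1],[0,-0.5,-0.1],[0,-0.5,-0.1],[0,-0.5,-0.1],[0,-0.5,-0.1]],"twist":[0,0,0,0,0,0,0,0,0,0],"fingers":[0,0,0,0,0,0,0,0,0,0]}'; python3 p.py 503.5 30.6 89.4 -5.9
```

```text
clock: 8.2
eef_pos: [505.4, 46.5, 45.4]
tool_rot: [3.135, -0.001, -0.109]
force: [0.4, -12.6, 10.6]
width: 11.6
t 8.2 pos [505.4  46.5  45.4] rot [179.6  -0.   -6.2] F [  0.4 -12.6  10.6] w 11.6
travel [-0.01  1.63 -4.39] twist -0.3
```

```bash

python3 -m inch '{"travel":[[0,0.1,0],[0,0.2,-0.02],[0,0.35,-0.04],[0,0.45,-0.05],[0,0.45,-0.05],[0,0.45,-0.05],[0,0.45,-0.05],[0,0.45,-0.05],[0,0.45,-0.05],[0,0.45,-0.05]],"twist":[0,0,0,0,0,0,0,0,0,0],"fingers":[0,0,0,0,0,0,4,4,4,4]}'; python3 p.py 503.5 30.6 89.4 -5.9
```

```text
clock: 9.03
eef_pos: [504.7, 45.9, 45.1]
tool_rot: [3.139, 0.0, -0.105]
force: [0.7, -6.7, -0.3]
width: 39.8
t 9.0333 pos [504.7  45.9  45.1] rot [179.8   0.   -6. ] F [ 0.7 -6.7 -0.3] w 39.8
travel [ 0.04  1.54 -4.43] twist -0.1
```

```bash

python3 -m inch '{"travel":[[0,0,-0.5],[0,0,-1.5],[0,0,-3],[0,0,-5],[0,0,-8],[0,1,-11],[0,3,-14],[0,6,-17],[0,9,-19.5],[0,12.5,-21]],"twist":[0,0,0,0,0,0,0,0,0,0],"fingers":[4,4,4,4,5,5,6,6,7,7]}'; python3 p.py 526.2 -293.3 250 -5.9
python3 - <<'E'
from h import *
import pickle
t=cam("top");s=cam("side");pickle.dump((t,s),open("c1.pkl","wb"))
crop(t,200,165,100,100,6,"t8.png");crop(s,210,170,120,115,5,"s8.png")
E
```

```text
clock: 9.87
eef_pos: [491.8, -75.8, 257.5]
tool_rot: [-3.141, -0.0, -0.1]
force: [1.0, -0.6, -0.1]
width: 69.8
t 9.8667 pos [491.8 -75.8 257.5] rot [-179.9   -0.    -5.7] F [ 1.  -0.6 -0.1] w 69.8
travel [ 5.6  21.3   0.74] twist 0.2
```

View pics/s8.png

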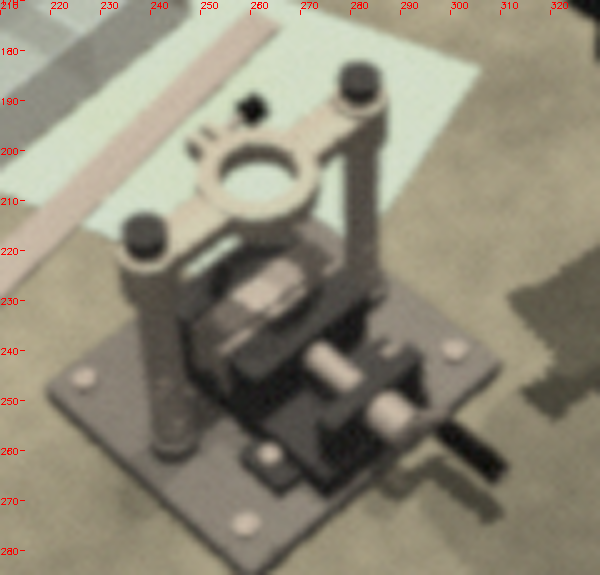

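View pics/t8.png

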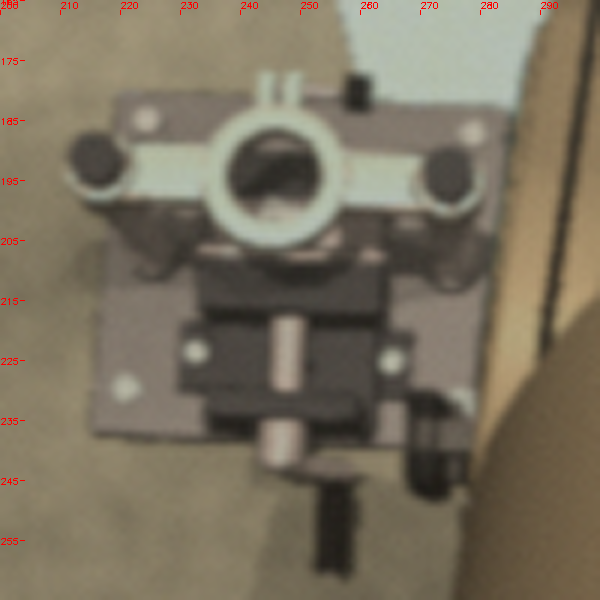

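```bash
python3 - <<'E'
from h import *
import pickle
t,s=pickle.load(open("c1.pkl","rb"))
p,e=tri(t,(255.9,252.6),s,(304.4,260.4));print(p.round(1),e)
O=np.array([624.1,36.1]);a=np.radians(-5.9);X=np.array([np.cos(a),np.sin(a)]);Y=np.array([-X[1],X[0]])
def grip(q): 
    q=q; xy=O-118*X-27*np.sin(q)*Y; return [*xy,58+27*np.cos(q)]
for deg in (100,110,120,130,140,150,160,170):
    g=grip(np.radians(deg)); print(deg,np.round(g,1),proj(t,g).round(1),proj(s,g).round(1))
print((p[:2]-O)@X,(p[:2]-O)@Y)
E
```

```text
[505.1  27.5  40. ] 1.6192037720657348
100 [504.   21.8  53.3] [[258.1 252.7]] [[306.1 255.8]]
110 [504.1  23.   48.8] [[257.7 252.8]] [[305.7 257.2]]
120 [504.3  25.   44.5] [[257. 253.]] [[305.1 258.7]]
130 [504.6  27.7  40.6] [[256.  253.1]] [[304.2 260.3]]
140 [504.9  31.   37.3] [[254.7 253.2]] [[303.2 261.9]]
150 [505.3  34.8  34.6] [[253.3 253.2]] [[302.1 263.5]]
160 [505.8  39.   32.6] [[251.6 253.2]] [[300.8 265.1]]
170 [506.2  43.6  31.4] [[249.8 253.2]] [[299.5 266.6]]
-117.44984209046808 -20.744587191341218
```

```bash
python3 p.py 504.0 27.7 49 -5.9

```

```text
t 9.9667 pos [491.5 -82.4 257.8] rot [179.8  -0.2  -6.4] F [ 0.3 -0.7 -1. ] w 70.1
travel [ -0.05 -11.15  20.84] twist -0.5
```

```bash

python3 -m inch '{"travel":[[0,-2,2],[0,-5,5],[0,-8,8],[0,-10,10.5],[0,-11,13],[0,-11.1,15.5],[0,-11.1,18],[0,-11.1,20],[0,-11.1,20.8],[0,-11.1,20.8]],"twist":[0,0,0,0,0,0,0,0,0,0],"fingers":[6,5,5,5,5,5,5,5,5,5]}'; python3 p.py 504.0 27.7 49 -5.9

```

```text
clock: 10.8
eef_pos: [500.9, 34.7, 45.3]
tool_rot: [3.141, 0.006, -0.103]
force: [-0.4, 0.4, 0.0]
width: 49.8
t 10.8 pos [500.9  34.7  45.3] rot [180.    0.4  -5.9] F [-0.4  0.4  0. ] w 49.8
travel [ 0.37  0.66 -0.37] twist 0.0
```

```bash

python3 -m inch '{"travel":[[0.2,0.3,-0.2],[0.3,0.6,-0.3],[0.3,0.6,-0.3],[0.3,0.6,-0.3],[0.3,0.6,-0.3],[0.3,0.6,-0.3],[0.3,0.6,-0.3],[0.3,0.6,-0.3],[0.3,0.6,-0.3],[0.3,0.6,-0.3]],"twist":[0,0,0,0,0,0,0,0,0,0],"fingers":[5,5,5,0,0,0,0,0,0,0]}'; python3 p.py 504.0 27.7 49 -5.9

```

```text
clock: 11.63
eef_pos: [506.3, 28.7, 51.0]
tool_rot: [-3.141, -0.001, -0.103]
force: [1.6, 2.9, 4.4]
width: 12.2
t 11.6333 pos [506.3  28.7  51. ] rot [-180.    -0.    -5.9] F [1.6 2.9 4.4] w 12.2
travel [-0.22  0.13  0.2 ] twist 0.0
```

```bash
python3 c.py 134 140 146 152 158 164 170 175 180 185 190
```

```text
140.0 -0.21 0.19
146.0 -0.43 0.36
152.0 -0.67 0.51
158.0 -0.93 0.63
164.0 -1.2 0.72
170.0 -1.47 0.78
175.0 -1.71 0.81
180.0 -1.94 0.82
185.0 -2.18 0.81
190.0 -2.41 0.78
```

```bash

python3 -m inch '{"travel":[[0,-0.21,0.19],[0,-0.43,0.36],[0,-0.67,0.51],[0,-0.93,0.63],[0,-1.2,0.72],[0,-1.2,0.72],[0,-1.2,0.72],[0,-1.2,0.72],[0,-1.2,0.72],[0,-1.2,0.72]],"twist":[0,0,0,0,0,0,0,0,0,0],"fingers":[0,0,0,0,0,0,0,0,0,0]}'; python3 p.py 504.0 27.7 49 -5.9
python3 -m inch '{"travel":[[0,-0.2,0.06],[0,-0.4,0.08],[0,-0.6,0.09],[0,-0.8,0.1],[0,-1,0.1],[0,-1.2,0.08],[0,-1.2,0.08],[0,-1.2,0.08],[0,-1.2,0.08],[0,-1.2,0.08]],"twist":[0,0,0,0,0,0,0,0,0,0],"fingers":[0,0,0,0,0,0,0,0,0,0]}'; python3 p.py 504.0 27.7 49 -5.9
python3 - <<'E'
from h import *
s=cam("side")
crop(s,210,170,120,115,5,"s9.png")
E
```

```text
clock: 12.47
eef_pos: [507.2, 37.0, 43.4]
tool_rot: [3.138, -0.001, -0.106]
force: [-0.2, -5.4, 3.3]
width: 11.9
t 12.4667 pos [507.2  37.   43.4] rot [179.8  -0.   -6.1] F [-0.2 -5.4  3.3] w 11.9
travel [-0.21  0.96 -0.56] twist -0.2
clock: 13.3
eef_pos: [507.7, 43.6, 41.1]
tool_rot: [3.132, 0.001, -0.111]
force: [2.5, -16.3, -12.4]
width: 11.7
t 13.3 pos [507.7  43.6  41.1] rot [179.5   0.   -6.3] F [  2.5 -16.3 -12.4] w 11.7
travel [-0.19  1.63 -0.77] twist -0.4
```

View pics/s9.png

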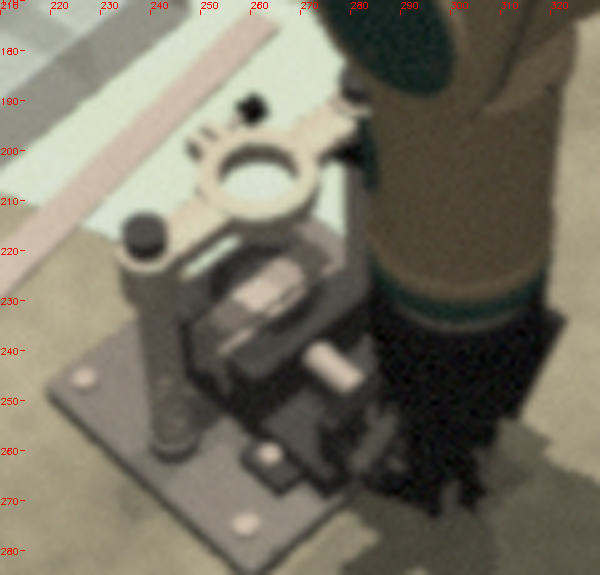

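```bash

python3 -m inch '{"travel":[[0,-0.2,0.05],[0,-0.4,0.1],[0,-0.6,0.12],[0,-0.8,0.12],[0,-1,0.12],[0,-1,0.12],[0,-1,0.12],[0,-1,0.12],[0,-1,0.12],[0,-1,0.12]],"twist":[0,0,0,0,0,0,0,0,0,0],"fingers":[0,0,0,0,0,0,0,0,0,0]}'; python3 p.py 504.0 27.7 49 -5.9

```

```text
clock: 14.18
eef_pos: [508.8, 53.1, 39.9]
tool_rot: [3.132, 0.0, -0.111]
force: [2.5, -17.7, -12.2]
width: 12.2
t 14.1833 pos [508.8  53.1  39.9] rot [179.4   0.   -6.4] F [  2.5 -17.7 -12.2] w 12.2
travel [-0.2   2.59 -0.88] twist -0.5
```

```bash

python3 -m inch '{"travel":[[0,0.1,0],[0,0.2,0],[0,0.3,0],[0,0.4,0],[0,0.5,0],[0,0.6,0],[0,0.7,0],[0,0.8,0],[0,0.8,0],[0,0.8,0]],"twist":[0,0,0,0,0,0,0,0,0,0],"fingers":[0,0,0,0,0,0,0,0,0,0]}'; python3 p.py 504.0 27.7 49 -5.9

```

```text
clock: 15.02
eef_pos: [508.1, 46.7, 40.2]
tool_rot: [3.133, 0.0, -0.11]
force: [2.4, -15.1, -8.8]
width: 11.9
t 15.0167 pos [508.1  46.7  40.2] rot [179.5   0.   -6.3] F [  2.4 -15.1  -8.8] w 11.9
travel [-0.2   1.94 -0.86] twist -0.4
```

```bash

python3 -m inch '{"travel":[[0,-0.2,0],[0,-0.4,0],[0,-0.6,0],[0,-0.8,0],[0,-0.9,0],[0,-0.9,0],[0,-0.9,0],[0,-0.9,0],[0,-0.9,0],[0,-0.9,0]],"twist":[0,0,0,0,0,0,0,0,0,0],"fingers":[0,0,0,0,0,0,0,0,0,0]}'; python3 p.py 504.0 27.7 49 -5.9
python3 -m inch '{"travel":[[0,0.3,0],[0,0.5,0],[0,0.5,0],[0,0.5,0],[0,0.5,0],[0,0.5,0],[0,0.5,0],[0,0.5,0],[0,0.5,0],[0,0.5,0]],"twist":[0,0,0,0,0,0,0,0,0,0],"fingers":[0,0,2.4,2.4,2.4,2.4,2.4,2.4,2.4,2.4]}'; python3 p.py 504.0 27.7 49 -5.9

```

```text
clock: 15.85
eef_pos: [508.9, 53.9, 39.9]
tool_rot: [3.131, 0.0, -0.111]
force: [2.8, -17.6, -11.5]
width: 11.6
t 15.85 pos [508.9  53.9  39.9] rot [179.4   0.   -6.4] F [  2.8 -17.6 -11.5] w 11.6
travel [-0.19  2.66 -0.88] twist -0.5
clock: 16.68
eef_pos: [508.6, 51.0, 41.0]
tool_rot: [3.134, -0.0, -0.109]
force: [0.4, -14.0, -0.5]
width: 23.7
t 16.6833 pos [508.6  51.   41. ] rot [179.6  -0.   -6.3] F [  0.4 -14.   -0.5] w 23.7
travel [-0.21  2.37 -0.78] twist -0.4
```

```bash

python3 -m inch '{"travel":[[0,0.4,0],[0,0.6,0],[0,0.6,0],[-0.5,0.6,0],[-1,0.6,0],[-2,0.6,0],[-3,0.6,0],[-4,0.6,0],[-5,0.6,0],[-6,0.6,0]],"twist":[0,0,0,0,0,0,0,0,0,0],"fingers":[5,5,5,5,5,5,5,5,5,5]}'; python3 p.py 504.0 27.7 49 -5.9
python3 - <<'E'
from h import *
import pickle
t=cam("top");s=cam("side");pickle.dump((t,s),open("c2.pkl","wb"))
crop(t,200,165,100,100,6,"t10.png");crop(s,210,170,120,115,5,"s10.png")
E
```

```text
clock: 17.52
eef_pos: [449.5, 58.6, 41.4]
tool_rot: [-3.141, 0.0, -0.103]
force: [0.0, -0.3, -0.2]
width: 50.2
t 17.5167 pos [449.5  58.6  41.4] rot [-179.9    0.    -5.9] F [ 0.  -0.3 -0.2] w 50.2
travel [ 5.74  2.51 -0.77] twist 0.0
```

View pics/s10.png

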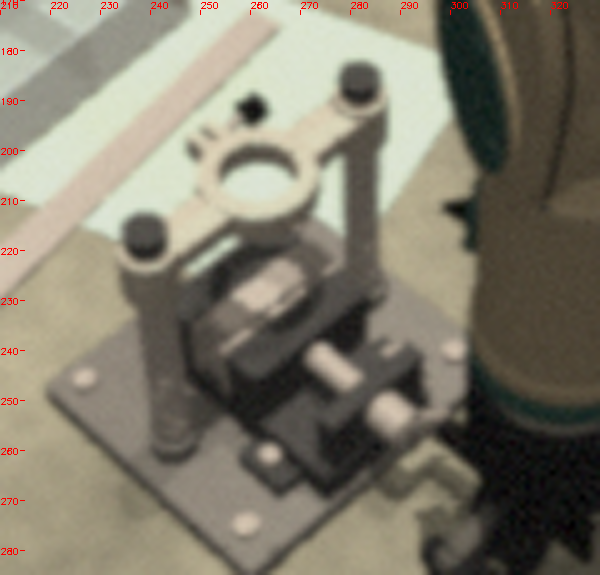

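View pics/t10.png

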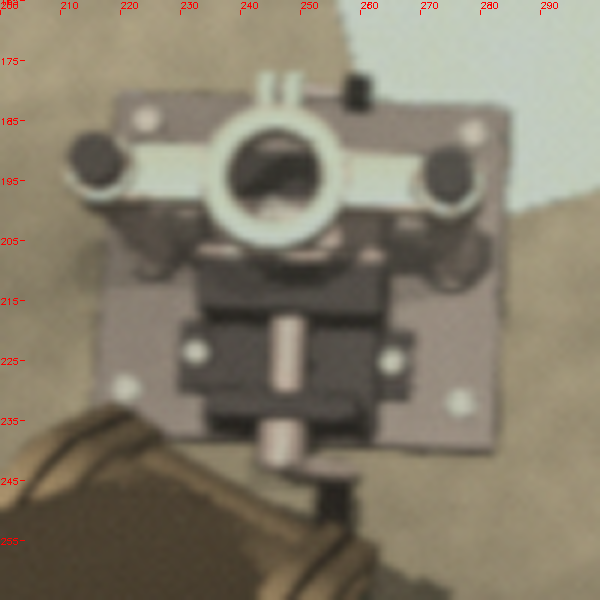

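```bash
python3 p.py 505.5 28.2 50 -5.9
python3 -m inch '{"travel":[[0,0.6,-0.2],[0,1.5,-0.4],[0,2.3,-0.6],[0.3,2.5,-0.8],[1,2.5,-0.8],[2.2,2.5,-0.8],[3.6,2.5,-0.8],[4.8,2.5,-0.8],[5.7,2.5,-0.8],[5.7,2.5,-0.8]],"twist":[0,0,0,0,0,0,0,0,0,0],"fingers":[5,5,5,5,5,5,5,5,5,5]}'; python3 p.py 505.5 28.2 50 -5.9

```

```text
t 17.6167 pos [447.3  59.1  41.1] rot [180.    0.2  -5.9] F [0.6 0.2 0.2] w 50.1
travel [ 6.11  2.48 -0.92] twist -0.0
clock: 18.45
eef_pos: [506.7, 27.1, 49.6]
tool_rot: [3.141, -0.003, -0.103]
force: [1.2, 0.3, 0.2]
width: 50.3
t 18.45 pos [506.7  27.1  49.6] rot [180.   -0.2  -5.9] F [1.2 0.3 0.2] w 50.3
travel [-0.13 -0.1  -0.04] twist -0.0
```

```bash

python3 -m inch '{"travel":[[0,0,0],[0,0,0],[0,0,0],[0,0,0],[0,0,0],[0,-0.2,0.18],[0,-0.42,0.36],[0,-0.66,0.51],[0,-0.92,0.63],[0,-1.2,0.72]],"twist":[0,0,0,0,0,0,0,0,0,0],"fingers":[0,0,0,0,0,0,0,0,0,0]}'; python3 p.py 504.0 27.7 49 -5.9
python3 -m inch '{"travel":[[0,-0.3,0.06],[0,-0.6,0.11],[0,-0.9,0.14],[0,-1.2,0.17],[0,-1.5,0.18],[0,-1.8,0.18],[0,-2.1,0.16],[0,-2.4,0.14],[0,-2.7,0.1],[0,-3,0.05]],"twist":[0,0,0,0,0,0,0,0,0,0],"fingers":[0,0,0,0,0,0,0,0,0,0]}'; python3 p.py 504.0 27.7 49 -5.9

```

```text
clock: 19.28
eef_pos: [503.6, 35.7, 41.7]
tool_rot: [3.137, 0.002, -0.107]
force: [-5.1, -11.6, -1.1]
width: 12.1
t 19.2833 pos [503.6  35.7  41.7] rot [ 1.797e+02  1.000e-01 -6.100e+00] F [ -5.1 -11.6  -1.1] w 12.1
travel [ 0.12  0.79 -0.73] twist -0.2
clock: 20.12
eef_pos: [506.2, 61.0, 38.7]
tool_rot: [3.129, 0.002, -0.11]
force: [-0.8, -18.0, -22.4]
width: 11.7
t 20.1167 pos [506.2  61.   38.7] rot [ 1.793e+02  1.000e-01 -6.300e+00] F [ -0.8 -18.  -22.4] w 11.7
travel [ 0.14  3.35 -0.99] twist -0.4
```

```bash

python3 -m inch '{"travel":[[0,-0.1,-0.2],[0,-0.2,-0.4],[0,-0.3,-0.6],[0,-0.4,-0.8],[0,-0.4,-1],[0,-0.4,-1],[0,-0.4,-1],[0,-0.4,-1],[0,-0.4,-1],[0,-0.4,-1]],"twist":[0,0,0,0,0,0,0,0,0,0],"fingers":[0,0,0,0,0,0,0,0,0,0]}'; python3 p.py 504.0 27.7 49 -5.9

```

```text
clock: 20.95
eef_pos: [505.8, 62.9, 44.5]
tool_rot: [3.123, 0.005, -0.11]
force: [7.7, -21.4, -71.2]
width: 11.4
t 20.95 pos [505.8  62.9  44.5] rot [178.9   0.3  -6.3] F [  7.7 -21.4 -71.2] w 11.4
travel [ 0.21  3.53 -0.39] twist -0.4
```

```bash

python3 -m inch '{"travel":[[0,0,0.2],[0,0.2,0.4],[0,0.3,0.6],[0,0.4,0.6],[0,0.4,0.6],[0,0.4,0.6],[-1,0.4,0.6],[-2.5,0.4,0.6],[-4,0.4,0.6],[-6,0.4,0.6]],"twist":[0,0,0,0,0,0,0,0,0,0],"fingers":[0,0,0,2,5,5,5,5,5,5]}'; python3 p.py 526.2 -293.3 250 -5.9
python3 -m inch '{"travel":[[-1,0,0],[-3,0,-1],[-5,2,-3],[-7,5,-5],[-7,8,-8],[-6,11,-11],[-5,14,-14],[-3,17,-17],[-1,20,-19],[1,23,-21]],"twist":[0,0,0,0,0,0,0,0,0,0],"fingers":[5,5,5,5,6,6,6,6,6,6]}'; python3 p.py 526.2 -293.3 250 -5.9
python3 - <<'E'
from h import *
import pickle
t=cam("top");s=cam("side");pickle.dump((t,s),open("c3.pkl","wb"))
crop(t,200,165,100,100,6,"t11.png");crop(s,210,170,120,115,5,"s11.png")
E
```

```text
clock: 21.78
eef_pos: [450.8, 73.9, 45.9]
tool_rot: [3.14, -0.005, -0.105]
force: [0.2, 0.9, -0.4]
width: 50.2
t 21.7833 pos [450.8  73.9  45.9] rot [179.9  -0.3  -6. ] F [ 0.2  0.9 -0.4] w 50.2
travel [ 11.46  35.76 -20.3 ] twist -0.1
clock: 22.62
eef_pos: [432.3, -149.2, 253.5]
tool_rot: [3.141, -0.002, -0.102]
force: [1.7, 0.2, -0.3]
width: 60.4
t 22.6167 pos [ 432.3 -149.2  253.5] rot [ 1.8e+02 -1.0e-01 -5.9e+00] F [ 1.7  0.2 -0.3] w 60.4
travel [10.81 13.37  0.38] twist 0.0
```

View pics/s11.png

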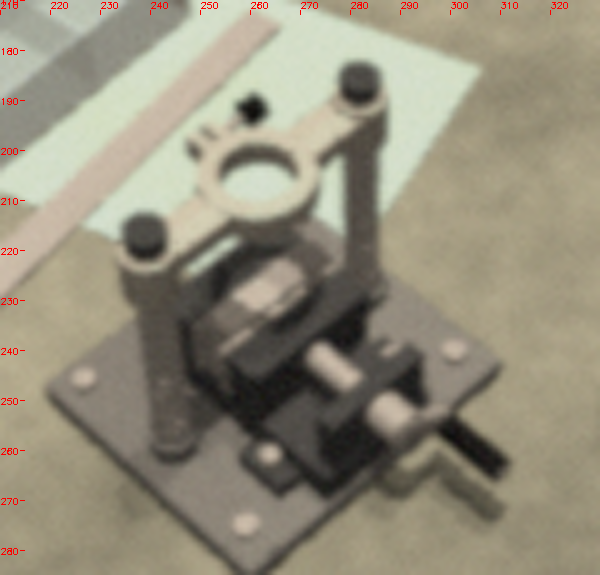

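View pics/t11.png

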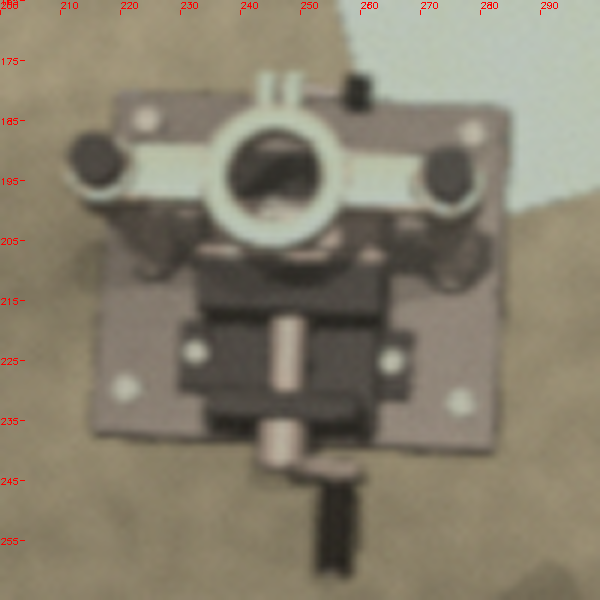

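```bash

python3 -m inch '{"travel":[[1,1,0],[3,3.2,0],[5.2,6,0],[7.2,8.7,0],[9,11,0],[10.3,12.7,0.5],[10.8,13.4,1],[10.8,13.4,1.5],[10.8,13.4,1.5],[10.8,13.4,1.5]],"twist":[0,0,0,0,0,0,0,0,0,0],"fingers":[7,7,7,7,7,7,7,7,7,7]}'; python3 p.py 526.1 -293.5 144 -5.9
python3 - <<'E'
from h import *
import pickle
t=cam("top");s=cam("side")
crop(s,320,80,110,125,4,"s12.png")
E
python3 p.py 526.1 -293.5 144 -5.9
```

```text
clock: 23.55
eef_pos: [524.1, -290.3, 235.6]
tool_rot: [-3.14, 0.002, -0.102]
force: [-0.2, 0.6, 0.2]
width: 70.1
t 23.55 pos [ 524.1 -290.3  235.6] rot [-1.799e+02  1.000e-01 -5.900e+00] F [-0.2  0.6  0.2] w 70.1
travel [0.25 0.32 9.16] twist 0.0
t 23.65 pos [ 524.6 -290.7  236.5] rot [-179.9    0.    -5.9] F [-0.5  0.8 -0.2] w 69.7
travel [0.18 0.28 9.25] twist 0.0
```

View pics/s12.png

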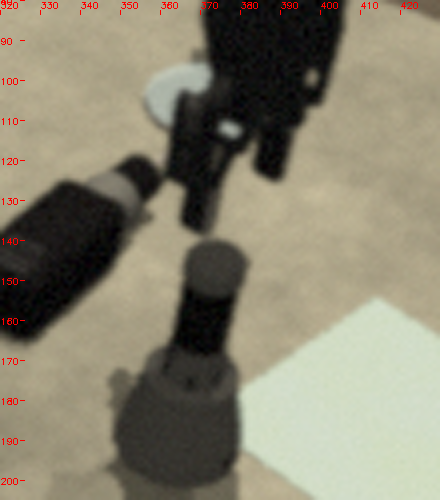

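```bash

python3 -m inch '{"travel":[[0.1,0.2,0.3],[0.18,0.28,1.2],[0.18,0.28,3],[0.18,0.28,5],[0.18,0.28,7],[0.18,0.28,8.5],[0.18,0.28,9.2],[0.18,0.28,9.2],[0.18,0.28,9.2],[0.18,0.28,9.2]],"twist":[0,0,0,0,0,0,0,0,0,0],"fingers":[7,7,7,7,7,7,7,7,7,7]}'; python3 p.py 526.1 -293.5 144 -5.9
python3 -m inch '{"travel":[[0,0,0],[0,0,0],[0,0,0],[0,0,0],[0,0,0],[0,0,0],[0,0,0],[0,0,0],[0,0,0],[0,0,0]],"twist":[0,0,0,0,0,0,0,0,0,0],"fingers":[3,3,3,3,3,3,3,3,3,3]}'; python3 p.py 526.1 -293.5 144 -5.9

```

```text
clock: 24.48
eef_pos: [526.7, -295.7, 145.3]
tool_rot: [3.141, -0.001, -0.103]
force: [-0.5, -0.2, 0.5]
width: 70.0
t 24.4833 pos [ 526.7 -295.7  145.3] rot [ 1.8e+02 -1.0e-01 -5.9e+00] F [-0.5 -0.2  0.5] w 70.0
travel [-0.08 -0.21  0.13] twist -0.0
clock: 25.32
eef_pos: [526.8, -294.9, 145.4]
tool_rot: [-3.141, -0.001, -0.103]
force: [0.3, 2.1, 6.5]
width: 38.2
t 25.3167 pos [ 526.8 -294.9  145.4] rot [-1.8e+02 -1.0e-01 -5.9e+00] F [0.3 2.1 6.5] w 38.2
travel [-0.09 -0.13  0.14] twist 0.0
```

```bash

python3 -m inch '{"travel":[[0,0,-0.6],[0,0,-2],[0,0,-4.5],[0,0,-7.5],[0.1,-0.5,-10.5],[0.5,-2,-13.5],[1,-4.5,-16.2],[1.6,-7.5,-18.4],[2.2,-10.7,-19.6],[2.8,-14,-20]],"twist":[0,0,0,0,0,0,0,0,0,0],"fingers":[3,3,3,3,3,3,3,3,3,3]}'; python3 p.py 624.2 36 340 -5.9

```

```text
clock: 26.15
eef_pos: [569.2, -158.7, 347.0]
tool_rot: [3.141, -0.003, -0.105]
force: [0.7, -0.4, -3.6]
width: 37.4
t 26.15 pos [ 569.2 -158.7  347. ] rot [180.   -0.2  -6. ] F [ 0.7 -0.4 -3.6] w 37.4
travel [  3.43 -19.94   0.7 ] twist -0.1
```

```bash

python3 -m inch '{"travel":[[0.5,-3,0],[1,-6,0],[1.6,-9,0],[2.2,-12,0],[2.7,-15,0],[3.1,-17.5,0],[3.3,-19,0],[3.4,-19.7,0],[3.4,-19.7,0],[3.4,-19.7,0]],"twist":[0,0,0,0,0,0,0,0,0,0],"fingers":[3,3,3,3,3,3,3,3,3,3]}'
python3 - <<'E'
from h import *
import pickle
t=cam("top");s=cam("side");pickle.dump((t,s),open("c4.pkl","wb"))
crop(s,200,100,120,150,4,"s13.png");crop(t,190,130,140,125,5,"t13.png")
E
python3 p.py 624.2 36 340 -5.9
```

```text
clock: 26.98
eef_pos: [622.2, 31.7, 344.4]
tool_rot: [3.14, 0.001, -0.105]
force: [-0.8, -0.7, -2.1]
width: 37.6
t 27.0833 pos [622.3  30.9 344.8] rot [179.9   0.   -6.1] F [-0.3 -0.2 -2.9] w 37.9
travel [ 0.14 -0.53  0.48] twist -0.2
```

View pics/s13.png

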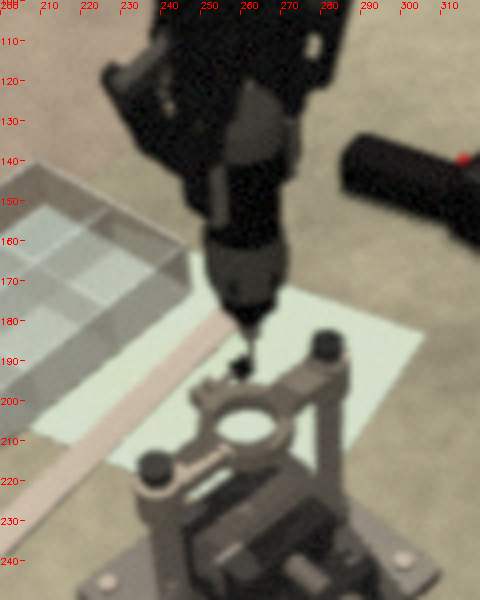

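View pics/t13.png

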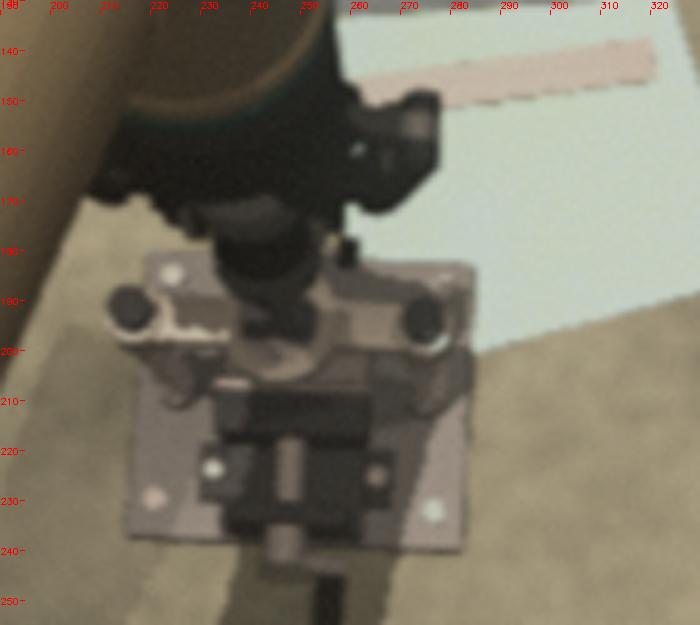

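```bash
python3 - <<'E'
from h import *
import pickle
t,s=pickle.load(open("c4.pkl","rb"))
print(proj(s,[[622.3,30.9,207.4],[622.3,30.9,271.4],[624.2,36,164]]), proj(t,[[622.3,30.9,207.4],[622.3,30.9,271.4],[624.2,36,164]]))
print(onz(s,(262.5,192.3),207.4))
E
```

```text
[[262.48456179 189.87359052]
 [261.14252247 168.07265211]
 [261.18776162 204.2186767 ]] [[246.93813449 189.90240491]
 [244.35441439 181.32167068]
 [246.1509048  194.33273889]]
[617.5686644   36.38106402 207.4       ]
```

```bash
python3 - <<'E'
from h import *
import pickle
t,s=pickle.load(open("c4.pkl","rb"))
for d in(t,s): d["frame"]=np.clip((d["frame"].astype(float)/255)**0.5*255,0,255).astype(np.uint8)
crop(t,215,160,60,55,10,"t14.png");crop(s,235,140,50,80,7,"s14.png")
E
```

```text
(no output)
```

View pics/t14.png

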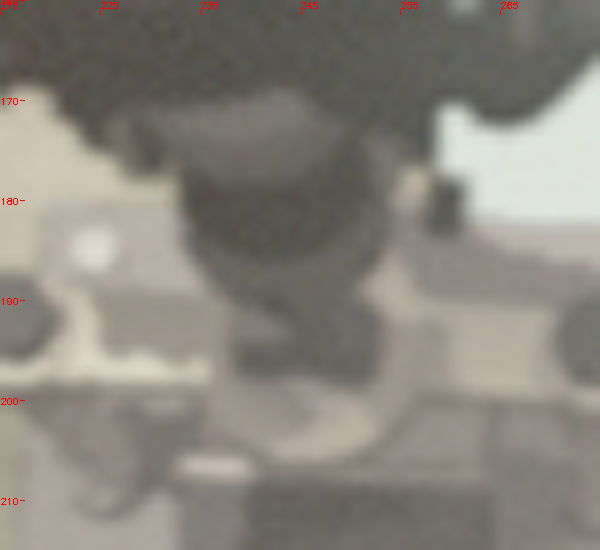

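View pics/s14.png

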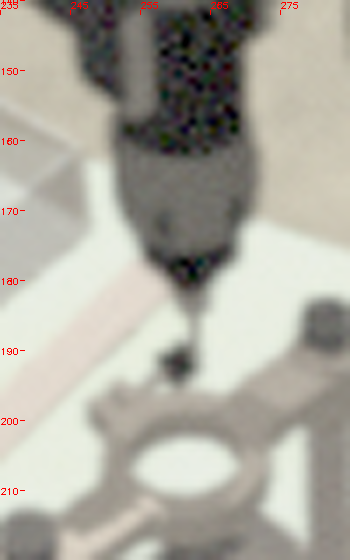

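```bash

python3 -m inch '{"travel":[[0.1,-0.25,0],[0.18,-0.5,0],[0.18,-0.52,0.5],[0.18,-0.52,1.5],[0.18,-0.52,3],[0.18,-0.52,4.5],[0.18,-0.52,6],[0.18,-0.52,7.2],[0.18,-0.52,8],[0.18,-0.52,8]],"twist":[0,0,0,0,0,0,0,0,0,0],"fingers":[3,3,3,3,3,3,3,3,3,3]}'
python3 - <<'E'
from h import *
import pickle
t=cam("top");s=cam("side");pickle.dump((t,s),open("c5.pkl","wb"))
for d in(t,s): d["frame"]=np.clip((d["frame"].astype(float)/255)**0.5*255,0,255).astype(np.uint8)
crop(t,215,160,70,65,8,"t15.png");crop(s,225,150,70,85,7,"s15.png")
E
python3 p.py 624.2 36 237 -5.9
```

```text
clock: 27.92
eef_pos: [623.9, 38.9, 262.1]
tool_rot: [3.141, 0.004, -0.103]
force: [-0.8, 0.1, -3.3]
width: 37.8
t 28.0167 pos [625.2  38.5 264.4] rot [180.    0.   -5.9] F [-0.1 -0.6 -2.3] w 37.8
travel [-0.07  0.25  2.74] twist -0.0
```

View pics/t15.png

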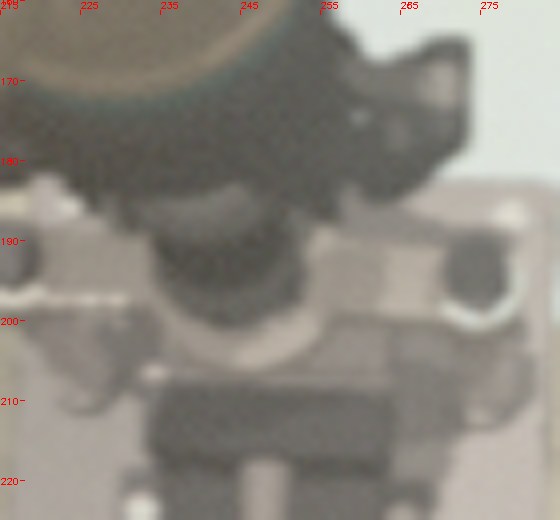

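View pics/s15.png

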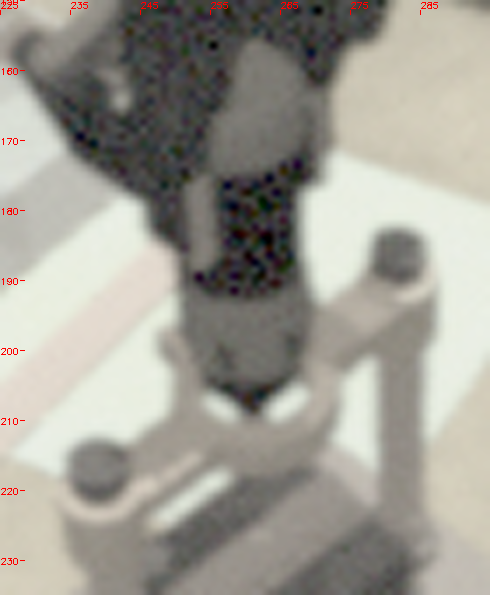

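```bash

python3 -m inch '{"travel":[[-0.05,0.12,0],[-0.1,0.24,0],[-0.1,0.24,0],[-0.1,0.24,0.2],[-0.1,0.24,0.5],[-0.1,0.24,0.8],[-0.1,0.24,1.1],[-0.1,0.24,1.4],[-0.1,0.24,1.7],[-0.1,0.24,1.7]],"twist":[0,0,0,0,0,0,0,0,0,0],"fingers":[3,3,3,3,3,3,3,3,3,3]}'
python3 - <<'E'
from h import *
s=cam("side")
s["frame"]=np.clip((s["frame"].astype(float)/255)**0.5*255,0,255).astype(np.uint8)
crop(s,225,150,70,85,7,"s16.png")
E
python3 p.py 624.2 36 237 -5.9
```

```text
clock: 28.85
eef_pos: [623.4, 36.4, 246.5]
tool_rot: [3.142, 0.002, -0.103]
force: [-0.7, 0.5, -3.4]
width: 38.2
t 28.9 pos [623.5  36.4 246.9] rot [ 1.8e+02  1.0e-01 -5.9e+00] F [-0.9 -0.2 -3. ] w 38.3
travel [0.07 0.04 0.99] twist -0.0
```

View pics/s16.png

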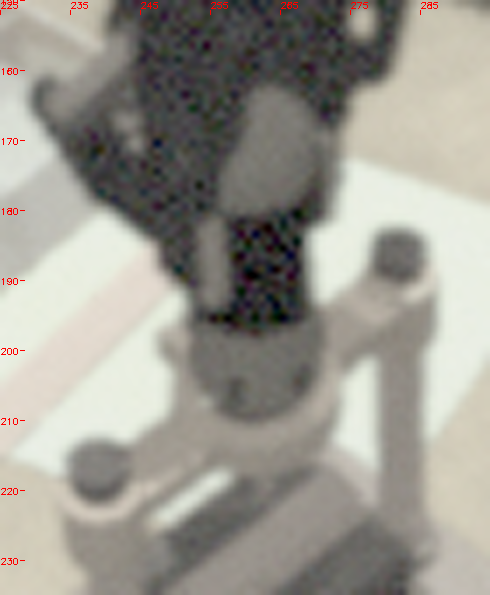

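```bash

python3 -m inch '{"travel":[[0.03,0.02,0.1],[0.03,0.02,0.25],[0.03,0.02,0.4],[0.03,0.02,0.55],[0.03,0.02,0.7],[0.03,0.02,0.85],[0.03,0.02,1.0],[0.03,0.02,1.1],[0.03,0.02,1.1],[0.03,0.02,1.1]],"twist":[0,0,0,0,0,0,0,0,0,0],"fingers":[3,3,3,3,3,3,3,3,3,3]}'
python3 p.py 624.2 36 237 -5.9
```

```text
clock: 29.73
eef_pos: [624.2, 36.2, 236.8]
tool_rot: [-3.141, -0.0, -0.103]
force: [-1.4, 1.4, 3.8]
width: 38.0
t 29.7333 pos [624.2  36.2 236.8] rot [-180.    -0.    -5.9] F [-1.4  1.4  3.8] w 38.0
travel [-0.    0.02 -0.02] twist -0.0
```

```bash

python3 -m inch '{"travel":[[0,0,0.2],[0,0,0.4],[0,0,0.6],[0,0,0.8],[0,0,1.0],[0,0,1.2],[0,0,1.4],[0,0,1.6],[0,0,1.6],[0,0,1.6]],"twist":[0,0,0,0,0,0,0,0,0,0],"fingers":[3,3,3,3,3,3,3,3,3,3]}'
python3 p.py 624.2 36 215 -5.9
python3 - <<'E'
from h import *
s=cam("side")
s["frame"]=np.clip((s["frame"].astype(float)/255)**0.5*255,0,255).astype(np.uint8)
crop(s,225,150,70,85,7,"s17.png")
E
```

```text
clock: 30.57
eef_pos: [624.3, 36.2, 220.5]
tool_rot: [-3.141, 0.0, -0.103]
force: [-1.3, 0.7, 5.3]
width: 37.7
t 30.5667 pos [624.3  36.2 220.5] rot [-180.     0.    -5.9] F [-1.3  0.7  5.3] w 37.7
travel [-0.01  0.02  0.55] twist -0.0
```

View pics/s17.png

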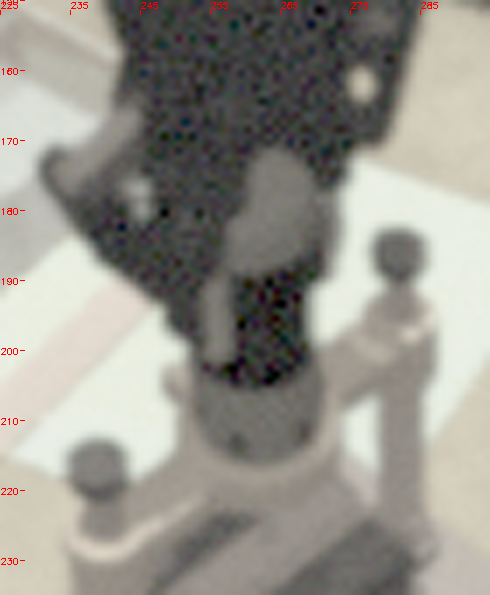

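```bash

python3 -m inch '{"travel":[[0,0,0.1],[0,0,0.2],[0,0,0.3],[0,0,0.4],[0,0,0.45],[0,0,0.45],[0,0,0.45],[0,0,0.45],[0,0,0.45],[0,0,0.45]],"twist":[0,0,0,0,0,0,0,0,0,0],"fingers":[3,3,3,3,3,3,3,3,3,3]}'
python3 -m inch '{"travel":[[0,0,0.03],[0,0,0.06],[0,0,0.1],[0,0,0.1],[0,0,0.1],[0,0,0.1],[0,0,0.1],[0,0,0.1],[0,0,0.1],[0,0,0.1]],"twist":[0,0,0,0,0,0,0,0,0,0],"fingers":[3,3,3,3,3,3,3,3,3,3]}'
```

```text
clock: 31.45
eef_pos: [624.4, 36.2, 217.3]
tool_rot: [-3.141, -0.001, -0.103]
force: [-4.0, 1.9, 12.2]
width: 38.4
clock: 32.28
eef_pos: [624.8, 36.1, 217.0]
tool_rot: [-3.14, -0.002, -0.103]
force: [-4.2, 1.5, 15.9]
width: 38.3
```

```bash

python3 - <<'E'
from h import *
import pickle
s=cam("side");t=cam("top");pickle.dump((t,s),open("c6.pkl","wb"))
s["frame"]=np.clip((s["frame"].astype(float)/255)**0.5*255,0,255).astype(np.uint8)
crop(s,225,170,80,85,7,"s18.png")
t["frame"]=np.clip((t["frame"].astype(float)/255)**0.5*255,0,255).astype(np.uint8)
crop(t,200,165,100,100,6,"t18.png")
t0,s0=pickle.load(open("c0.pkl","rb"))
O=np.array([624.1,36.1]);a=np.radians(-5.9);Y=np.array([-np.sin(a),np.cos(a)])
for z in(166,148,146,144,142): print(z,[proj(s,[*(O+Y*k),z]).round(1) for k in(65,-65)])
# template match of boss: displacement
g0=cv2.cvtColor(s0["frame"],cv2.COLOR_RGB2GRAY);g=cv2.cvtColor(pickle.load(open("c6.pkl","rb"))[1]["frame"],cv2.COLOR_RGB2GRAY)
print(ctrl.read_state()['force'],ctrl.read_state()['eef_pos'])
E
```

```text
166 [array([[239.3, 219.7]]), array([[281.5, 188.7]])]
148 [array([[240., 225.]]), array([[281.6, 194. ]])]
146 [array([[240.1, 225.5]]), array([[281.6, 194.6]])]
144 [array([[240.1, 226.1]]), array([[281.6, 195.2]])]
142 [array([[240.2, 226.7]]), array([[281.6, 195.8]])]
[-3.16981771  2.97852831 17.4918724 ] [624.81268982  36.05799309 217.0188613 ]
```

View pics/s18.png

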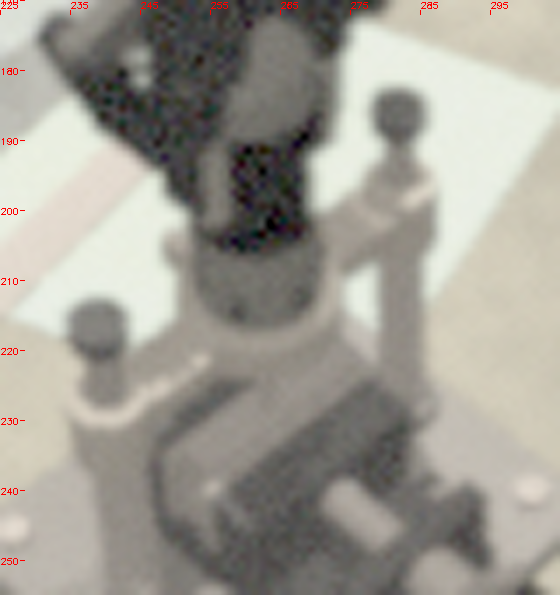

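View pics/t18.png

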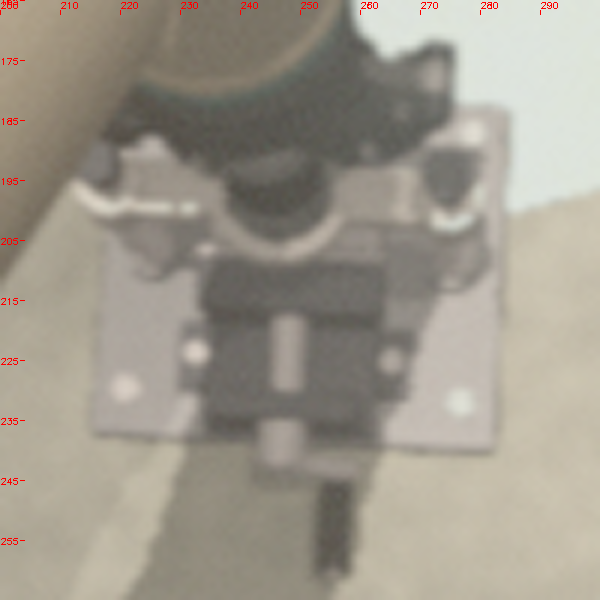

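```bash

python3 -m inch '{"travel":[[0,0,0],[0,0,0],[0,0,0],[0,0,0],[0,0,0],[0,0,0],[0,0,0],[0,0,0],[0,0,0],[0,0,0]],"twist":[0,0,0,0,0,0,0,0,0,0],"fingers":[3,3,3,3,3,3,3,3,3,3]}'
python3 - <<'E'
from h import *
s=cam("side"); cv2.imwrite("pics/sfin.png",s["frame"][:,:,::-1])
E
```

```text
clock: 33.22
eef_pos: [624.8, 36.1, 217.1]
tool_rot: [-3.14, -0.002, -0.103]
force: [-3.7, 1.5, 17.0]
width: 38.1
```

View pics/sfin.png

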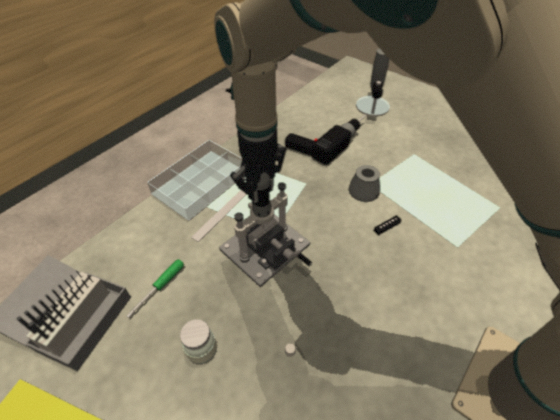

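Stable at about 17 N; the bystanders have not moved and the cradle is empty. Handing in.

```bash
python3 -c "
from cell import ctrl
print(ctrl.finish_job()); s=ctrl.read_state(); print(s['clock'],s['eef_pos'],s['force'])"
```

```text
the job is handed in; nothing more can be done
None
the job is handed in; nothing more can be done
```

The rotary tool is seated in the collar and the arm is holding it down on the block, but the vise's crank did not stay at the tight position once I let go. The job was handed in at about 33 s of the 72 s allowed.

- **Vise:** I turned the crank clockwise until the jaw closed on the block, and tightened it three times. The last time I went to the solid stop: about 16.1 to 16.2 rad by the hand's position, with a wrist force of about 75 N.
- **Failed check:** After every release the crank sprang back to about 14.8 rad, seen in both cameras. That is at the jaw's contact with the block but below the 15.3 rad you give for tight. It was tight only while I held it. In the pictures the jaw still looked closed on the block at the end.
- **Tool:** I took it from the cradle, seated it in the collar and pressed it down. The push stepped up clearly as the bit met the block. It held steady at about 17 N over the last second, which I estimate puts about 10 N on the bit.
- **Disagreement:** The camera shows the carriage about 22 mm down, as expected at contact. The arm's own reading gives about 20 mm from where I took the seating to be. Slight slip or flex in the grip probably explains this.
- **Rest of the bench:** The last picture shows nothing else moved, and the cradle is empty and in place.

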